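# Lock a lidded loaf tin into the tipping cradle

### The arm

A 6-joint arm with a two-finger parallel gripper is mounted at the origin on the work surface. World frame = base frame: x ahead of the robot, y to its left, z up, the work surface at z = 0. Lengths are in m, angles in rad, forces in N, time in s.
With the tool pointing down it reaches from about 0.25 to 0.725 m from the base axis. Payload 4 kg.
Tool frame: the origin (TCP) lies midway between the tips of the shut fingers; the grasp point (between the pads) lies 19 mm behind it (bot.hold_point_z is the distance from the TCP to the grasp point, in m); z points along the fingers, y is the direction in which the jaws open and shut (so a half turn about z gives the same grasp; the last joint's range is limited). The gripper opens to 85 mm and grips with 20 to 120 N. Pads are 22 mm wide; open, the fingers measure 114 mm over their backs; the gripper's body (76 mm by 85 mm) begins 54 mm behind the grasp point. The pads swing forward as they close: fully open they stand 13 mm farther back than shut.
Start: joints at [-1.159, 0.241, 0.005, 1.335, 0, 1.571], TCP at [0.2, -0.458, 0.231] pointing down, gripper open.
Joint ranges: [-2.72, 2.72], [-1.05, 1.87], [-1.09, 1.28], [-1.99, 2.15], [-1.42, 1.44], [-3.14, 3.14]. Speed limits (rad/s): [2.79, 2.79, 3.14, 3.14, 3.14, 3.14].

### API

Orientations are given as a unit quaternion [x, y, z, w].
In Python, from workcell import status, viewer, order, bot gives the robot as it stands.
- The arm moves only by the tool servo_tool, never from a script. Its argument "increments" is a list of rows, each a list of 3 entries, a list of its own where there are three numbers: the closure in counts, from 0 (fully open) to 255 (shut), then the shift along the tool's x, y, z in mm, then the turn about the tool's z in degrees. A call has exactly 10 rows; each row shifts and turns the commanded pose from where the row before left it, along the tool's axes as they then stand; what a row does not reach is not made up. A row lasts 1/10 s, in which the tool goes at most 50 mm and 8.59 degrees, less where a joint would pass 70% of its speed; a pose out of reach is approached as far as the arm can. A call is refused whole if a number of a shift passes 50 or a number of a turn 8.59, either way. A call with a gripper value outside its range is refused whole. The fingers move at their own pace and stop on an object; the grip force is fixed at half the most. Time passes only in rows, so rows that do not move let the fingers close, or fill a call up. It gives the time, the measured TCP pose, the force and the opening at its end, in the units of the state.
- status.get_obs(): the state, without advancing time (a new reading comes with each control period).
- viewer.camera(name): name is "side" or "top" or "wrist"; returns (picture, depth): 400x640x3 uint8, red, green, blue; 400x640 float32, m along the optical axis (not along the pixel's ray), 0 where there is no reading.
- viewer.get_calibration(name): a dict with "K" (3x3 intrinsics, pixels), "position" and "orientation" of the camera in the world. Camera axes: x right, y up, looking along -z (the intrinsics and any distortion apply to the point x, -y, -z); pixel columns grow to the right and rows downward; lengths in m; the calibration is good to about 2 mm. A picture is of the moment at which its call begins: read the wrist's pose just before it. get_calibration takes no time and is no camera call; for the wrist camera it gives the pose at the moment of the call.
- order.job_done(): hands the job in, once; it reports no verdict.
The state is a dict: "clock": time; "joint_pos": joint angles; "joint_vel": joint speeds; "tau": joint torques, N m; "eef_pos": TCP position; "tool_rot": TCP orientation; "ft_force": force on the tool from outside, world axes, zero at the start; "ft_torque": the same for the moment, N m; "grip_width": finger opening in m.
Only numpy, scipy, OpenCV 4.12 (cv2) and the standard library are available. Lean on these libraries where they do the work, as an engineer would, in place of code of your own. Each camera call takes 0.05 s, during which the arm holds its last target.

### The job

Put the lidded loaf tin into the tipper's cradle, slide it under the keeper lip until it is fully home against the stop, and then press the pad of the seesaw catch down past its centre so that it snaps over and its dog stands up behind the tin. Press gently: do not jam the tin against the stop or lean hard on the catch, and leave the other things on the bench alone.

Things in the scene. Friction and masses are not known exactly. Their poses are not given: they have to be found in the camera images.
- tin: Closed loaf tin, dark steel, pale flat metal lid, bar handle on top: 110 long (x) x 64 wide (y) x 48 mm high without the handle, 0.3 to 0.65 kg; its two ends are alike, a half turn makes no difference. Origin: centre of the underside, z up. The other loaf tin is as large but open, with no lid or handle: leave it.
- bar (a point): Middle of the tin's bar handle, 72 mm above the tin's underside, axes as the tin's. The bar runs along x: 54 long, 12 wide (y), 12 mm high, 66 to 78 mm above the underside, on two posts 24 mm either side of the middle, 18 mm free below it.
- cradle: Aluminium and steel cradle fixed to the bench, 250 x 104 mm. Origin: on the bench below the centre of a tin that is fully home; +x is the way the tin slides to the stop, z up. The tin's part lies at x = -54 to 62 mm, the seesaw catch on the -x side on the centre line y = 0, its press pad near x = -155 mm.
- seat (a point): Centre of the home tin's underside, on the cradle's tin floor: 30 mm above the cradle's origin, axes as the cradle's. The floor runs from x = -54 to 62 mm from here; side walls stand 20 mm above it with inner faces at y = -35 and 35 (3 mm play each side of the tin).
- stop (a point): Face of the rigid upright stop, 55 mm in +x from the seat, at the floor's height, axes as the cradle's. At its top a keeper lip, 50 mm wide, reaches 15 mm back over the tin, its underside 51 mm above the floor (3 mm over the lid). A tin lowered 25 mm short of home clears the lip, then slides home in +x.
- pivot (a point): Pivot of the seesaw, at x = -101, z = 28 mm in the cradle's frame, axes as the cradle's. The arm to -x carries, 55 mm from the pivot, a black domed rubber pad 28 mm across, to be pressed down from above. That arm slopes up 0.2 rad to -x when open, down 0.2 when locked. The arm to +x ends in the dog, which rises behind the tin.
- catch (a joint): Seesaw angle, rad: 0 open (pad up, dog below the floor), 0.40 locked at a rigid end stop (pad down, dog 12 mm above the floor, 5 mm behind the home tin). Sprung over-centre: released below about 0.32 it springs back, past it it snaps on to 0.40. 6 to 9 N at the pad starts it, falling to 0 at centre. With the tin over 2.5 mm short of home the dog hits or lifts it.
- press (a point): Foot of the pad's screw on the seesaw arm's upper face, pad end; axes as the cradle's while open. The screw's setting differs each time and is NOT reported: the dome's top stands 9 to 29 mm from this point, square to the arm, so find it by touch. From touch to centre it goes down about 17 mm, then drops about 4 mm by itself, drifting 4 to 12 mm to -x in all.
Not all that is in view belongs to the job. What is shaped like the tin but blue or pink is not meant.

How it is judged:
On the way, in this order (a step that is already met when the one before it is completed fails the run):
1. the tin stands in the cradle, fully home against the stop, with the catch still open (x of tin in the frame of cradle above -0.0025 m and y of tin in the frame of cradle between -0.006 and 0.006 m and z of tin in the frame of cradle between 0.027 and 0.033 m and value of joint catch below 0.1 rad), for 0.2 s.
2. the catch has snapped over and is locked (value of joint catch above 0.37 rad), for 0.2 s.
At the end, for the whole second after the job is handed in: The tin stands level on the cradle's floor between its walls (sideways within 6 mm), under the lip, within 6 mm of the stop and at rest, and the catch is locked (joint above 0.37) (x of tin in the frame of cradle between -0.006 and 0.003 m and y of tin in the frame of cradle between -0.006 and 0.006 m and z of tin in the frame of cradle between 0.027 and 0.033 m and angle between tin's own z axis and vertical below 0.06 rad and linear speed of tin below 0.02 m/s and value of joint catch above 0.37 rad); the robot touches nothing.
It fails at once if the cradle or its catch is pressed by the robot with more than 14 N (contact force between any of the fingers, the arm and cradle above 14 N).
It fails at once if the tin is pressed or jammed against the cradle with more than 35 N (contact force between tin and cradle above 35 N).
It fails at once if a bystander is disturbed (moved more than 30 mm) (distance of any of open_tin, bowl, cutter, jar, scraper, rolling_pin, brush, timer from where it was at the start of the episode above 0.03 m).
It also fails if it takes over 70 s, if anything falls off the work surface, if the arm or the gripper's body presses on something with over 40 N, if the wrist force passes 120 N, or if a joint passes its speed limit or range.

## Working session

There is one attempt and no reset: what is moved stays moved. The work goes in short steps, Python scripts to look and compute and a tool call to move; the robot and the scene stay as the last step left them, time stands still between calls to the robot, and variables do not carry over. Pictures are saved under pics/ and viewed, and the job is handed in when it is done.

Besides the shell and the picture viewer there is one more tool, called after "Call:" as name([rows], argument=value, ...), one row to a line, values as JSON. servo_tool: Moves the arm, as the interface text tells. Its arguments: {"type":"object","properties":{"increments":{"type":"array","items":{"type":"array"}}},"required":["increments"]}

```bash
ls; mkdir -p pics; cat > h.py <<'E'
import numpy as np, cv2
from workcell import status, viewer, order, bot
from scipy.spatial.transform import Rotation as R
def snap(name,fn):
    cal=viewer.get_calibration(name); p,d=viewer.camera(name)
    cv2.imwrite('pics/'+fn+'.png',cv2.cvtColor(p,cv2.COLOR_RGB2BGR))
    np.savez('pics/'+fn+'.npz',p=p,d=d,K=cal['K'],pos=cal['position'],q=cal['orientation'])
    print(fn,{k:v for k,v in cal.items()})
class S:
    def __init__(s,fn):
        z=np.load('pics/'+fn+'.npz'); s.p,s.d,s.K,s.pos=z['p'],z['d'],z['K'],z['pos']; s.R=R.from_quat(z['q']).as_matrix()
        v,u=np.mgrid[0:400,0:640]; s.W=s.at(u,v,s.d)
    def at(s,u,v,d):
        u=np.asarray(u,float);v=np.asarray(v,float)
        c=np.stack([(u-s.K[0,2])/s.K[0,0]*d,-(v-s.K[1,2])/s.K[1,1]*d,-d*np.ones_like(u)],-1)
        return c@s.R.T+s.pos
    def onz(s,u,v,z):
        r=s.at(u,v,np.ones_like(np.asarray(u,float)))-s.pos
        return s.pos+r*((z-s.pos[2])/r[...,2])[...,None]
    def px(s,P):
        c=(np.asarray(P)-s.pos)@s.R
        return np.stack([s.K[0,2]-s.K[0,0]*c[...,0]/c[...,2],s.K[1,2]+s.K[1,1]*c[...,1]/c[...,2]],-1)
def crop(fn,u0,v0,u1,v1,out,k=4):
    im=cv2.imread('pics/'+fn+'.png')[v0:v1,u0:u1]
    cv2.imwrite('pics/'+out+'.png',cv2.resize(im,None,fx=k,fy=k,interpolation=cv2.INTER_CUBIC))
E
python3 - <<'E'
from h import *
snap('top','top0'); snap('side','side0')
print(status.get_obs()); print(bot.hold_point_z, dir(bot))
E
```

```text
pics
top0 {'K': array([[427.30687173,   0.        , 325.18341199],
       [  0.        , 427.30687173, 206.80456408],
       [  0.        ,   0.        ,   1.        ]]), 'position': array([0.43314213, 0.12043437, 0.9794572 ]), 'orientation': array([-0.04232713,  0.05812545,  0.71101882, -0.69948701])}
side0 {'K': array([[497.24947363,   0.        , 325.14014973],
       [  0.        , 497.24947363, 201.17931328],
       [  0.        ,   0.        ,   1.        ]]), 'position': array([0.27092391, 0.88903148, 0.56744453]), 'orientation': array([-0.09099562,  0.49406344,  0.85404554, -0.13500865])}
{'clock': 0.1, 'joint_pos': array([-1.15901634e+00,  2.41336872e-01,  3.86274777e-03,  1.33522819e+00,
        2.36443618e-05,  1.57080830e+00]), 'joint_vel': array([ 0.00100396, -0.00103375,  0.00281762,  0.0011627 , -0.00171031,
        0.00056128]), 'tau': array([-5.09187084e-04, -3.73138082e+01,  2.53009486e+01,  1.08483978e-02,
       -1.94175180e-05,  1.63706625e-05]), 'eef_pos': array([ 0.1998969 , -0.45767485,  0.23050383]), 'tool_rot': array([ 9.78880205e-01,  2.04432471e-01, -1.83261948e-04, -9.35283120e-04]), 'ft_force': array([-0.76139721, -0.06305823, -0.08589032]), 'ft_torque': array([-0.03955958,  0.01952605, -0.01545276]), 'grip_width': 0.08514488915864465}
0.0187 ['Unreachable', '__class__', '__delattr__', '__dict__', '__dir__', '__doc__', '__eq__', '__format__', '__ge__', '__getattribute__', '__getstate__', '__gt__', '__hash__', '__init__', '__init_subclass__', '__le__', '__lt__', '__module__', '__ne__', '__new__', '__reduce__', '__reduce_ex__', '__repr__', '__setattr__', '__sizeof__', '__str__', '__subclasshook__', '__weakref__', 'hold_point_z']
```

View pics/top0.png

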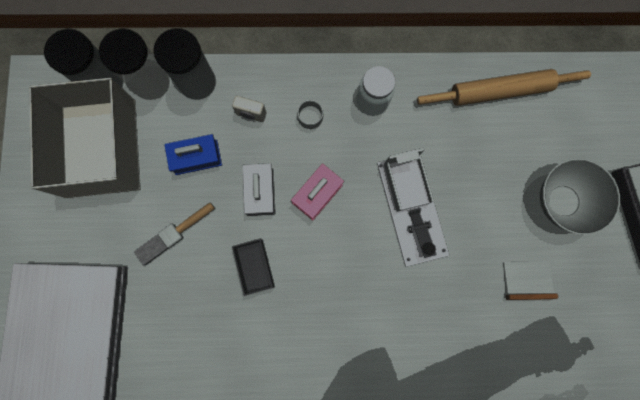

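View pics/side0.png

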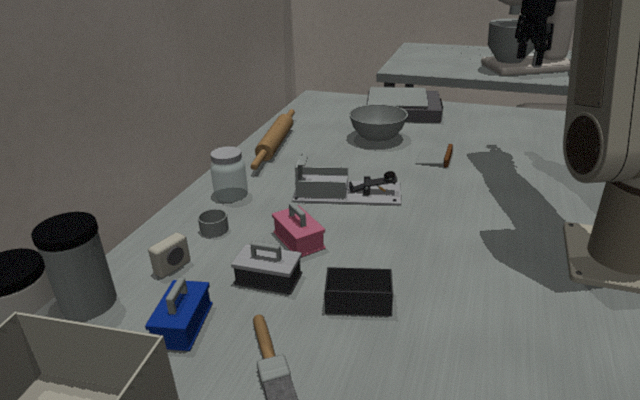

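Candidates in the top picture are the pale-lidded dark tin with a bar (258,189), the blue tin (191,153), the pink tin (318,191) and the open dark tin (253,266). I choose (258,189). The cradle runs from the lip at (404,157) to the pad at (428,249).

```bash
python3 - <<'E'
from h import *
crop('top0',225,150,355,230,'c_tin',6); crop('top0',365,140,460,272,'c_cr',5)
s=S('top0')
for n,u,v in [('tin',258,189),('cr',409,185),('pad',428,249),('table',330,260)]:
    print(n,s.W[v,u])
E
```

```text
tin [0.60297321 0.2422662  0.0760297 ]
cr [ 0.61602115 -0.09325156  0.03040848]
pad [ 0.46951155 -0.12143902  0.0593931 ]
table [0.45071787 0.08848378 0.00091037]
```

View pics/c_tin.png

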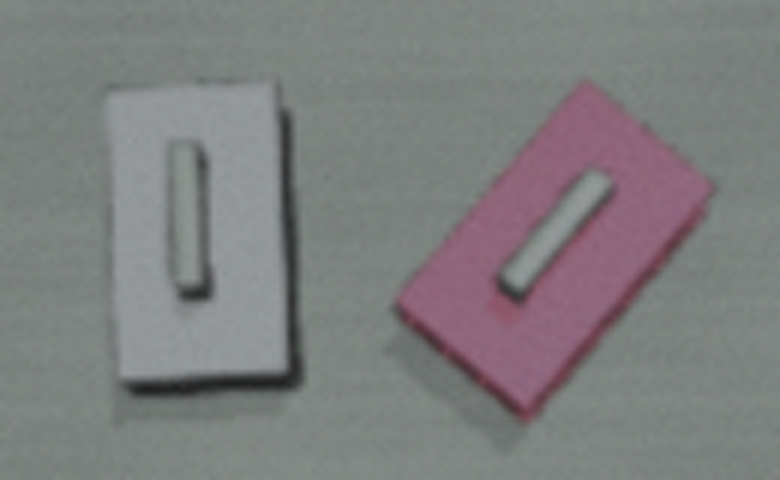

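View pics/c_cr.png

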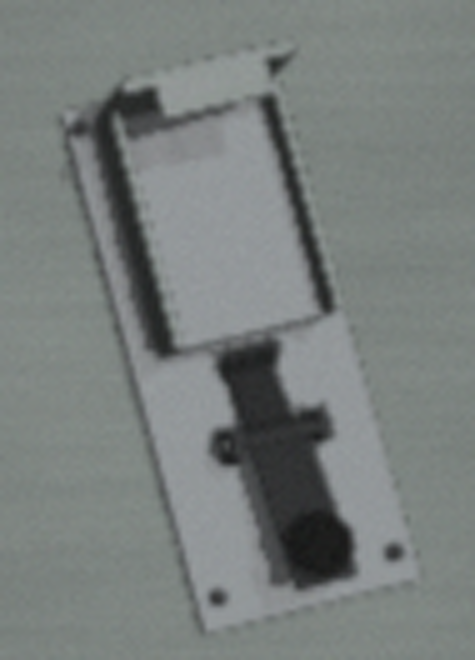

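```bash
python3 - <<'E'
from h import *
s=S('top0'); W=s.W
def rect(m,n):
    P=(W[m][:,:2]*1000).astype(np.float32); (c,sz,a)=cv2.minAreaRect(P); print(n,m.sum(),np.round(c,1),np.round(sz,1),round(a,2),'z',np.median(W[m][:,2]).round(4))
v,u=np.mgrid[0:400,0:640]
bt=(u>235)&(u<280)&(v>155)&(v<220)
rect(bt&(W[...,2]>.044)&(W[...,2]<.056),'lid'); rect(bt&(W[...,2]>.07),'bar')
bc=(u>370)&(u<455)&(v>145)&(v<270)
hist=np.histogram(W[bc][:,2],bins=np.arange(-.004,.1,.004)); print(list(zip(hist[1].round(3),hist[0])))
rect(bc&(W[...,2]>.026)&(W[...,2]<.034),'floor+');rect(bc&(W[...,2]>.004)&(W[...,2]<.012),'plate');rect(bc&(W[...,2]>.075),'lip')
# manual corners
c=lambda pts,k,o,z:print(np.round(s.onz(np.array([p[0] for p in pts])/k+o[0],np.array([p[1] for p in pts])/k+o[1],z)*1000,1))
c([(108,93),(277,83),(293,374),(122,382)],6,(225,150),.0485)
c([(183,141),(202,141),(210,288),(178,290),(168,141)],6,(225,150),.078)
c([(67,118),(205,630),(418,578)],5,(365,140),.008)
c([(158,85),(270,52),(268,97),(160,118)],5,(365,140),.083)
c([(320,543)],5,(365,140),.06)
crop_z=W[bc][:,2]
E
```

```text
lid 1257 [611.7 247. ] [110.6  64.2] 2.58 z 0.0481
bar 156 [528.6 197.1] [242.6  33. ] 31.04 z 0.0776
[(np.float64(-0.004), np.int64(2239)), (np.float64(0.0), np.int64(3073)), (np.float64(0.004), np.int64(974)), (np.float64(0.008), np.int64(1207)), (np.float64(0.012), np.int64(98)), (np.float64(0.016), np.int64(87)), (np.float64(0.02), np.int64(66)), (np.float64(0.024), np.int64(193)), (np.float64(0.028), np.int64(1078)), (np.float64(0.032), np.int64(407)), (np.float64(0.036), np.int64(154)), (np.float64(0.04), np.int64(75)), (np.float64(0.044), np.int64(88)), (np.float64(0.048), np.int64(161)), (np.float64(0.052), np.int64(65)), (np.float64(0.056), np.int64(80)), (np.float64(0.06), np.int64(12)), (np.float64(0.064), np.int64(3)), (np.float64(0.068), np.int64(7)), (np.float64(0.072), np.int64(3)), (np.float64(0.076), np.int64(5)), (np.float64(0.08), np.int64(61)), (np.float64(0.084), np.int64(193)), (np.float64(0.088), np.int64(11)), (np.float64(0.092), np.int64(0))]
floor+ 1502 [586.4 -98.3] [190.1  75.3] 13.57 z 0.0304
plate 2181 [ 573.6 -103.6] [195.7 287.1] 86.54 z 0.0082
lip 309 [574.6  17.4] [ 50.  346.4] 45.7 z 0.0855
[[661.7 279.5  48.5]
 [664.7 217.   48.5]
 [555.7 211.2  48.5]
 [553.7 273.4  48.5]]
[[636.5 247.5  78. ]
 [636.4 240.7  78. ]
 [583.  237.7  78. ]
 [582.5 249.   78. ]
 [636.6 252.9  78. ]]
[[ 672.2  -28.8    8. ]
 [ 434.1  -82.9    8. ]
 [ 455.8 -181.3    8. ]]
[[ 667.9  -57.3   83. ]
 [ 682.  -106.7   83. ]
 [ 662.  -104.9   83. ]
 [ 653.2  -57.5   83. ]]
[[ 470.3 -123.5   60. ]]
```

```bash
python3 - <<'E'
from h import *
c=viewer.get_calibration('wrist'); o=status.get_obs(); Rt=R.from_quat(o['tool_rot'])
print(c['K']); print(Rt.inv().apply(c['position']-o['eef_pos'])); print((Rt.inv()*R.from_quat(c['orientation'])).as_matrix().round(3)); print(Rt.as_matrix().round(3))
E
cat >> h.py <<'E'
def plan(target,psi,n,o=None):
    o=o or status.get_obs(); p=o['eef_pos']; M=R.from_quat(o['tool_rot']).as_matrix()
    ps=np.degrees(np.arctan2(M[1,0],M[0,0])); dpsi=(psi-ps+180)%360-180
    print('now',p.round(4),'psi',ps.round(2),'t',o['clock'],'f',o['ft_force'].round(2),'w',round(o['grip_width'],4),'q',np.degrees(o['joint_pos']).round(1))
    d=(np.array(target)-p)*1000/n
    print('turn/row',round(-dpsi/n,2))
    for i in range(n):
        a=np.radians(ps+dpsi*i/n); x=np.array([np.cos(a),np.sin(a),0]); y=np.array([np.sin(a),-np.cos(a),0])
        print([round(float(d@x),1),round(float(d@y),1),round(float(-d[2]),1)],round(-dpsi/n,2))
E
```

```text
[[315.48989147   0.         320.44419929]
 [  0.         315.48989147 196.28281651]
 [  0.           0.           1.        ]]
[ 0.07029052  0.00078904 -0.14138333]
[[-0.     0.96   0.28 ]
 [ 1.     0.     0.001]
 [ 0.001  0.28  -0.96 ]]
[[ 0.916  0.4   -0.001]
 [ 0.4   -0.916  0.002]
 [ 0.    -0.002 -1.   ]]
```

```bash
python3 - <<'E'
from h import *
plan([.56,-.10,.231],13,14)
E
```

```text
now [ 0.1999 -0.4577  0.2305] psi 23.59 t 0.1 f [-0.76 -0.06 -0.09] w 0.0851 q [-66.4  13.8   0.2  76.5   0.   90. ]
turn/row 0.76
[33.8, -13.1, -0.0] 0.76
[33.6, -13.6, -0.0] 0.76
[33.4, -14.0, -0.0] 0.76
[33.3, -14.4, -0.0] 0.76
[33.1, -14.9, -0.0] 0.76
[32.9, -15.3, -0.0] 0.76
[32.7, -15.8, -0.0] 0.76
[32.4, -16.2, -0.0] 0.76
[32.2, -16.6, -0.0] 0.76
[32.0, -17.0, -0.0] 0.76
[31.8, -17.5, -0.0] 0.76
[31.5, -17.9, -0.0] 0.76
[31.3, -18.3, -0.0] 0.76
[31.1, -18.7, -0.0] 0.76
```

Call:
servo_tool([
  [0,[33.5,-13.5,0],1],
  [0,[33.5,-13.5,0],1],
  [0,[33.5,-14,0],1],
  [0,[33,-14.5,0],1],
  [0,[33,-15,0],1],
  [0,[33,-15,0],1],
  [0,[32.5,-16,0],1],
  [0,[32.5,-16,0],1],
  [0,[32,-16.5,0],1],
  [0,[32,-17,0],1],
])

```text
clock: 1.1
eef_pos: [0.4619, -0.2066, 0.2309]
tool_rot: [0.993, 0.118, -0.0, -0.0]
ft_force: [0.4, -0.5, -0.5]
grip_width: 0.0853
```

```bash
python3 - <<'E'
from h import *
plan([.56,-.10,.231],13,5)
E
```

```text
now [ 0.4619 -0.2066  0.2309] psi 13.56 t 1.1 f [ 0.37 -0.51 -0.49] w 0.0853 q [-24.1  14.5   1.2  76.7  -0.  142.3]
turn/row 0.11
[24.1, -16.1, -0.0] 0.11
[24.0, -16.2, -0.0] 0.11
[24.0, -16.2, -0.0] 0.11
[24.0, -16.3, -0.0] 0.11
[23.9, -16.3, -0.0] 0.11
```

Call:
servo_tool([
  [0,[24,-16,0],0],
  [0,[24,-16,0],0],
  [0,[24,-16,0],0],
  [0,[24,-16,0],0],
  [0,[20,-14,10],0],
  [0,[0,0,10],0],
  [0,[0,0,10],0],
  [0,[0,0,0],0],
  [0,[0,0,0],0],
  [0,[0,0,0],0],
])

```text
clock: 2.1
eef_pos: [0.5555, -0.1057, 0.2019]
tool_rot: [0.993, 0.118, 0.0, 0.0]
ft_force: [-0.0, 0.3, 0.1]
grip_width: 0.0853
```

```bash
python3 - <<'E'
from h import *
plan([.61,.246,.2],182.6,20)
snap('wrist','w1')
E
```

```text
now [ 0.5555 -0.1057  0.2019] psi 13.52 t 2.1 f [-0.01  0.26  0.13] w 0.0853 q [-10.8  22.    7.3  75.3  -0.  155.7]
turn/row -8.45
[6.8, -16.5, 0.1] -8.45
[9.1, -15.3, 0.1] -8.45
[11.3, -13.8, 0.1] -8.45
[13.2, -12.0, 0.1] -8.45
[14.8, -9.9, 0.1] -8.45
[16.1, -7.6, 0.1] -8.45
[17.0, -5.2, 0.1] -8.45
[17.6, -2.6, 0.1] -8.45
[17.8, -0.0, 0.1] -8.45
[17.6, 2.6, 0.1] -8.45
[17.0, 5.2, 0.1] -8.45
[16.1, 7.6, 0.1] -8.45
[14.8, 9.9, 0.1] -8.45
[13.2, 12.0, 0.1] -8.45
[11.3, 13.8, 0.1] -8.45
[9.1, 15.3, 0.1] -8.45
[6.8, 16.4, 0.1] -8.45
[4.3, 17.3, 0.1] -8.45
[1.7, 17.7, 0.1] -8.45
[-0.9, 17.8, 0.1] -8.45
w1 {'K': array([[315.48989147,   0.        , 320.44419929],
       [  0.        , 315.48989147, 196.28281651],
       [  0.        ,   0.        ,   1.        ]]), 'position': array([ 0.62411543, -0.09008299,  0.34335646]), 'orientation': array([-0.11065539,  0.08749898, -0.61287836,  0.77748276])}
```

View pics/w1.png

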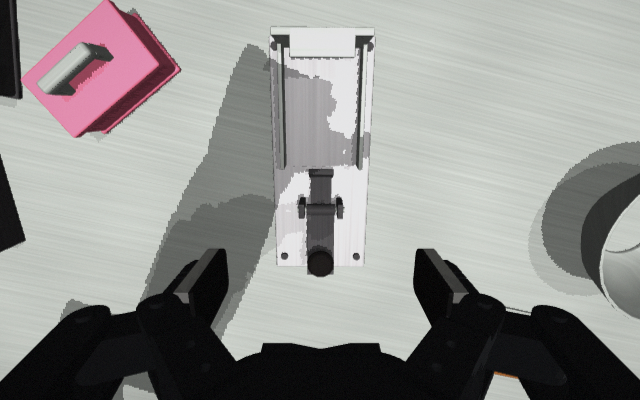

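The wrist view shows the cradle squarely: lip at (322,42), floor's back edge at about (320,165), pad at (320,263), two plate holes at (284,256) and (356,256). The fingers are clear.

```bash
python3 - <<'E'
from h import *
crop('w1',260,15,390,150,'w1a',5); crop('w1',255,150,385,285,'w1b',5)
E
```

```text
(no output)
```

View pics/w1a.png

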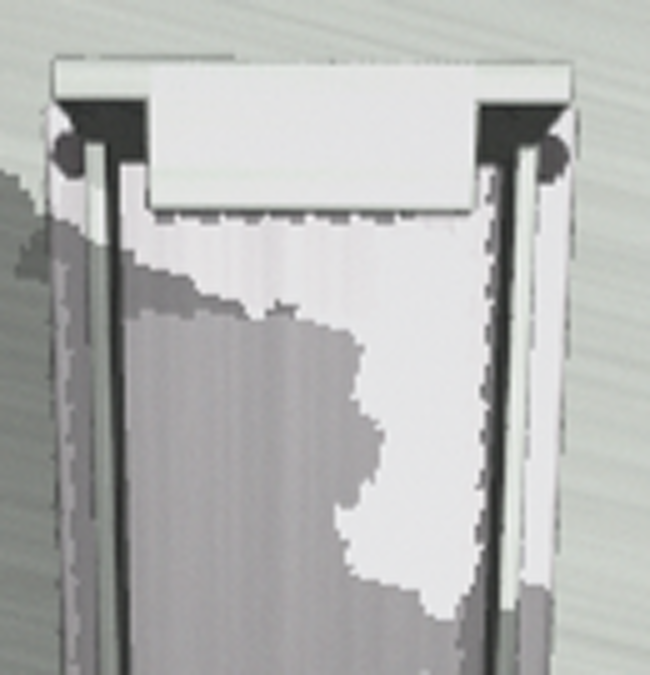

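View pics/w1b.png

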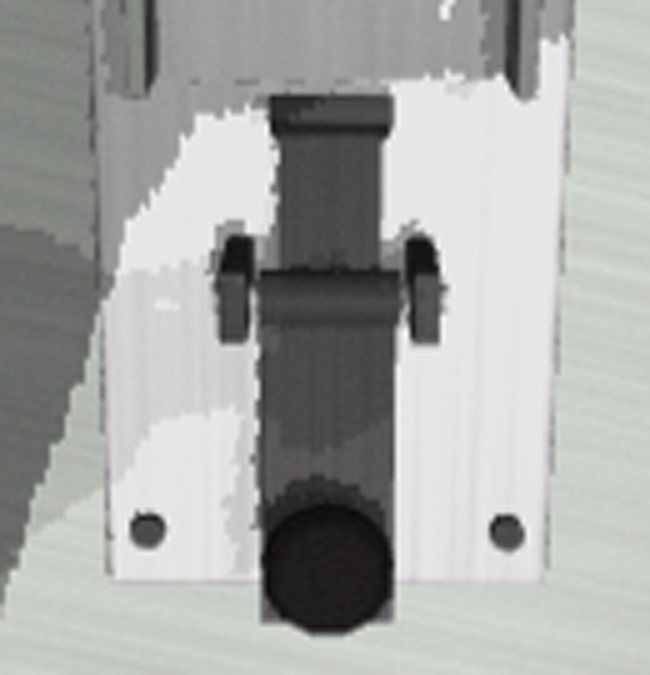

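```bash
python3 - <<'E'
from h import *
s=S('w1')
A=lambda x,y,z:s.onz(np.array(260+x/5-.5),np.array(15+y/5-.5),z)[:2]*1000
B=lambda x,y,z:s.onz(np.array(255+x/5-.5),np.array(150+y/5-.5),z)[:2]*1000
# z of lip, plate, floor from depth
for u,v in [(322,45),(300,120),(340,120),(320,140),(290,240),(350,240),(320,263),(322,30)]: print(u,v,(s.W[v,u]*1000).round(1))
zl=s.W[40:52,300:340,2].mean(); zp=np.median(s.W[235:245,280:295,2]); print('lip z',zl,'plate',zp)
yc=[('wallL',A(105,150,.05),35),('wallL2',A(117,600,.05),35),('wallR',A(518,150,.05),-35),('wallR2',A(503,600,.05),-35),('lipL',A(150,150,zl),25),('lipR',A(478,150,zl),-25),
('plL',B(93,100,zp),52),('plL2',B(108,580,zp),52),('plR',B(572,100,zp),-52),('plR2',B(546,580,zp),-52),('holeL',B(147,530,zp),None),('holeR',B(507,532,zp),None)]
xc=[('lip',A(200,208,zl),40),('lip2',A(440,208,zl),40),('floor',B(190,82,.03),-54),('floor2',B(390,80,.03),-54)]
from scipy.optimize import least_squares
def f(p):
    c,sn=np.cos(p[2]),np.sin(p[2]); r=[]
    for n,P,y in yc:
        if y is not None: d=P-p[:2]; r.append(-sn*d[0]+c*d[1]-y)
    for n,P,x in xc: d=P-p[:2]; r.append(c*d[0]+sn*d[1]-x)
    return r
o=least_squares(f,[610,-90,.23],loss='soft_l1'); p=o.x; print('cradle',p[:2],np.degrees(p[2])); print(np.round(f(p),1))
c,sn=np.cos(p[2]),np.sin(p[2])
def loc(P): d=P-p[:2]; return np.round([c*d[0]+sn*d[1],-sn*d[0]+c*d[1]],1)
for n,P,_ in yc+xc: print(n,loc(P))
print('pad top rear',[ (z,loc(B(327,632,z))) for z in(.04,.05,.06)],'padc',[loc(B(327,570,z)) for z in (.05,.06)],'arm end',loc(B(300,622,.045)))
print('plate end',loc(B(327,580,zp)))
# depth of pad
m=(s.d>0)
for v in range(246,278,2): print(v,loc(s.W[v,320,:2]*1000),(s.W[v,320,2]*1000).round(1))
E
```

```text
322 45 [666.1 -81.1  83.7]
300 120 [605.4 -74.   28.6]
340 120 [ 614.5 -111.8   28.4]
320 140 [591.3 -97.4  29.2]
290 240 [468.9 -90.8   5.7]
350 240 [ 486.  -158.2    7.7]
320 263 [ 474.6 -125.4   56.3]
322 30 [676.3 -78.6  82.7]
lip z 0.08385524912134586 plate 0.006975110731515494
cradle [619.50220239 -92.02500839] 13.042656529148836
[ 0.3  0.2  0.1 -0.6 -0.4  0.3 -0.2  0.1 -0.1  0.2  0.1  0.4 -0.6  0.1]
wallL [53.6 35.3]
wallL2 [-21.7  35.2]
wallR [ 54.2 -34.9]
wallR2 [-21.2 -35.6]
lipL [48.  24.6]
lipR [ 48.4 -24.7]
plL [-63.1  51.8]
plL2 [-178.8   52.1]
plR [-62.3 -52.1]
plR2 [-178.   -51.8]
holeL [-165.7   42.6]
holeR [-165.5  -42. ]
lip [40.1 17.1]
lip2 [ 40.4 -19.3]
floor [-54.6  28.6]
floor2 [-53.9 -11.6]
pad top rear [(0.04, array([-1.729e+02,  1.000e-01])), (0.05, array([-167.1,    0.2])), (0.06, array([-161.2,    0.2]))] padc [array([-152.7,    0.3]), array([-147.3,    0.3])] arm end [-167.7    5.9]
plate end [-178.4    0.2]
246 [-138.8    0.3] 37.5
248 [-141.     0.3] 37.9
250 [-143.7    0.3] 37.1
252 [-139.9    0.3] 49.4
254 [-140.7    0.3] 52.4
256 [-142.2    0.2] 53.7
258 [-144.1    0.2] 54.4
260 [-145.8    0.2] 55.6
262 [-147.6    0.2] 56.3
264 [-150.6    0.2] 54.8
266 [-151.9    0.2] 56.6
268 [-154.     0.2] 56.9
270 [-1.561e+02  1.000e-01] 57.3
272 [-1.575e+02  1.000e-01] 58.7
274 [-1.61e+02  1.00e-01] 56.7
276 [-1.637e+02  1.000e-01] 55.9
```

Cradle found at (619.5, -92.0) mm with yaw 13.04°, residuals under 0.6 mm. Next I go over the tin, turning the tool round because j6 would run out of range otherwise.

Call:
servo_tool([
  [0,[7,-16.5,0],-8.5],
  [0,[9,-15,0],-8.5],
  [0,[11,-14,0],-8.5],
  [0,[13,-12,0],-8.5],
  [0,[15,-10,0],-8.5],
  [0,[16,-7.5,0],-8.5],
  [0,[17,-5,0],-8.5],
  [0,[17.5,-2.5,0],-8.5],
  [0,[18,0,0],-8.5],
  [0,[17.5,2.5,0],-8.5],
])

```text
clock: 3.15
eef_pos: [0.5826, 0.0712, 0.2021]
tool_rot: [0.65, 0.76, 0.001, 0.0]
ft_force: [0.2, -0.9, 0.0]
grip_width: 0.0847
```

```bash
python3 - <<'E'
from h import *
plan([.605,.246,.19],182.6,11)
E
```

```text
now [0.5826 0.0712 0.2021] psi 98.9 t 3.15 f [ 0.2  -0.89  0.04] w 0.0847 q [ 7.  24.4 11.  76.5 -0.  88.1]
turn/row -7.61
[15.4, 4.5, 1.1] -7.61
[14.7, 6.5, 1.1] -7.61
[13.7, 8.4, 1.1] -7.61
[12.4, 10.1, 1.1] -7.61
[11.0, 11.7, 1.1] -7.61
[9.4, 13.0, 1.1] -7.61
[7.6, 14.1, 1.1] -7.61
[5.6, 15.0, 1.1] -7.61
[3.6, 15.6, 1.1] -7.61
[1.5, 16.0, 1.1] -7.61
[-0.6, 16.0, 1.1] -7.61
```

Call:
servo_tool([
  [0,[15,4.5,1],-8],
  [0,[15,6.5,1],-8],
  [0,[14,8.5,1],-8],
  [0,[12.5,10,1],-8],
  [0,[11,12,1],-8],
  [0,[9,13,1],-8],
  [0,[7,14.5,1],-8],
  [0,[5,15.5,1],-8],
  [0,[2,16,1],-8],
  [0,[0,16,1],-6],
])

```text
clock: 4.15
eef_pos: [0.604, 0.2307, 0.1921]
tool_rot: [0.028, 1.0, 0.0, 0.001]
ft_force: [-0.3, 0.1, -0.2]
grip_width: 0.0854
```

Call:
servo_tool([
  [0,[0,8,5],0],
  [0,[0,0,5],0],
  [0,[0,0,5],0],
  [0,[0,0,0],0],
  [0,[0,0,0],0],
  [0,[0,0,0],0],
  [0,[0,0,0],0],
  [0,[0,0,0],0],
  [0,[0,0,0],0],
  [0,[0,0,0],0],
])

```text
clock: 5.15
eef_pos: [0.604, 0.2384, 0.1764]
tool_rot: [0.03, 1.0, 0.0, 0.0]
ft_force: [-0.5, 0.4, -0.1]
grip_width: 0.0856
```

```bash
python3 - <<'E'
from h import *
plan([.6105,.246,.1],182.6,6)
snap('wrist','w2')
E
```

```text
now [0.604  0.2384 0.1764] psi 176.59 t 5.15 f [-0.48  0.37 -0.08] w 0.0856 q [21.5 32.5 20.2 77.7  0.  24.9]
turn/row -1.0
[-1.0, 1.3, 12.7] -1.0
[-1.0, 1.3, 12.7] -1.0
[-1.0, 1.3, 12.7] -1.0
[-1.1, 1.3, 12.7] -1.0
[-1.1, 1.3, 12.7] -1.0
[-1.1, 1.2, 12.7] -1.0
w2 {'K': array([[315.48989147,   0.        , 320.44419929],
       [  0.        , 315.48989147, 196.28281651],
       [  0.        ,   0.        ,   1.        ]]), 'position': array([0.53250568, 0.24155747, 0.31776955]), 'orientation': array([-0.10264188, -0.09728249,  0.67874112,  0.72063253])}
```

View pics/w2.png

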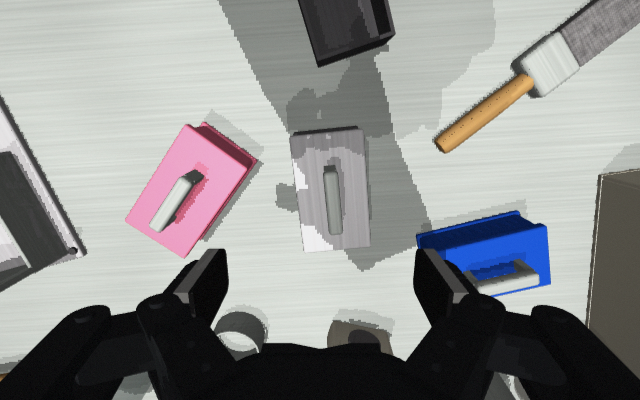

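```bash
python3 - <<'E'
from h import *
crop('w2',280,115,390,265,'w2a',5)
s=S('w2');W=s.W
v,u=np.mgrid[0:400,0:640]
m=(u>285)&(u<375)&(v>120)&(v<255)&(W[...,2]>.043)&(W[...,2]<.054)
print(cv2.minAreaRect((W[m][:,:2]*1000).astype(np.float32)),np.median(W[m][:,2]))
m=(u>318)&(u<350)&(v>155)&(v<245)&(W[...,2]>.07)
print(cv2.minAreaRect((W[m][:,:2]*1000).astype(np.float32)),np.median(W[m][:,2]))
t=S('top0').W; b=t[135:170,160:222].reshape(-1,3)
b=b[(b[:,2]>.03)]; print('blue ymin',b[:,1].min()); h=b[b[:,2]>.055]; print('blue handle',h.min(0),h.max(0))
b=t[165:220,290:345].reshape(-1,3); print('pink ymax',b[b[:,2]>.03][:,1].max())
E
```

```text
((610.4269409179688, 247.2768096923828), (109.96438598632812, 64.1807861328125), 2.437995433807373) 0.04678660361086889
((584.5715942382812, 246.0388946533203), (104.4275131225586, 11.942731857299805), 2.5517868995666504) 0.07646818980402723
blue ymin 0.12043437328437082
blue handle [0.43314213 0.12043437 0.05596832] [0.70531782 0.42217811 0.9794572 ]
pink ymax 0.1735486949868116
```

View pics/w2a.png

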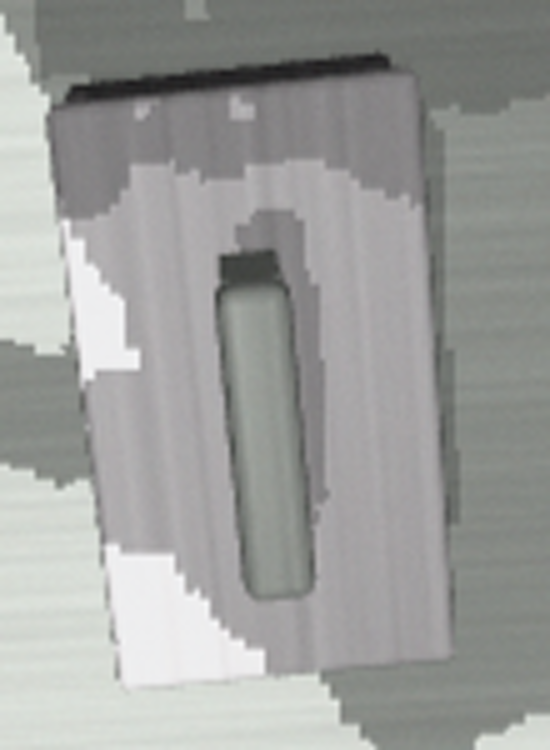

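```bash
python3 - <<'E'
from h import *
s=S('w2')
P=s.onz(280+np.array([217,289,315,246])/5-.5,115+np.array([290,290,597,600])/5-.5,.0775)*1000
print(P.round(1),P.mean(0))
L=s.onz(280+np.array([50,412,452,123])/5-.5,115+np.array([106,73,655,686])/5-.5,.048)*1000
print(L.round(1),L.mean(0))
plan([.6104,.2468,.055],182.5,8)
E
```

```text
[[583.4 240.6  77.5]
 [584.1 251.8  77.5]
 [635.7 253.8  77.5]
 [635.6 242.4  77.5]] [609.67753005 247.14839816  77.5       ]
[[556.4 214.2  48. ]
 [554.6 275.3  48. ]
 [661.6 280.3  48. ]
 [664.2 218.5  48. ]] [609.18650408 247.0975751   48.        ]
now [0.604  0.2384 0.1764] psi 176.6 t 5.2 f [-1.26 -0.58 -0.06] w 0.0854 q [21.5 32.5 20.2 77.7 -0.  24.9]
turn/row -0.74
[-0.7, 1.1, 15.2] -0.74
[-0.7, 1.1, 15.2] -0.74
[-0.8, 1.1, 15.2] -0.74
[-0.8, 1.1, 15.2] -0.74
[-0.8, 1.1, 15.2] -0.74
[-0.8, 1.0, 15.2] -0.74
[-0.8, 1.0, 15.2] -0.74
[-0.8, 1.0, 15.2] -0.74
```

The target is confirmed as the pale lid at (330,188), with its bar from (331,173) to (336,235); its centre is (609.7, 247.1) mm and yaw is 2.5°. Descending.

Call:
servo_tool([
  [0,[-1,1,13],-1],
  [0,[-1,1,14],-1],
  [0,[-1,1,14],-1],
  [0,[-1,1,14],-1],
  [0,[-1,1,14],-1],
  [0,[0,2,14],-1],
  [0,[0,1.5,14],0],
  [0,[0,0,10],0],
  [0,[0,0,0],0],
  [0,[0,0,0],0],
])

```text
clock: 6.2
eef_pos: [0.609, 0.2468, 0.0693]
tool_rot: [-0.023, 1.0, -0.0, -0.0]
ft_force: [-0.1, -0.6, 1.2]
grip_width: 0.0856
```

```bash
python3 - <<'E'
from h import *
plan([.6098,.2470,.055],182.5,2)
E
```

```text
now [0.609  0.2468 0.0693] psi -177.41 t 6.2 f [-0.12 -0.57  1.2 ] w 0.0856 q [22.1 37.3 12.3 64.9  0.  19.5]
turn/row 0.05
[-0.4, 0.1, 7.1] 0.05
[-0.4, 0.1, 7.1] 0.05
```

Call:
servo_tool([
  [0,[-0.5,0,7],0],
  [0,[0,0,7],0],
  [0,[0,0,0],0],
  [255,[0,0,0],0],
  [255,[0,0,0],0],
  [255,[0,0,0],0],
  [255,[0,0,0],0],
  [255,[0,0,0],0],
  [255,[0,0,0],0],
  [255,[0,0,0],0],
])

```text
clock: 7.2
eef_pos: [0.6096, 0.2471, 0.0555]
tool_rot: [-0.023, 1.0, 0.0, 0.0]
ft_force: [0.4, 1.1, 0.1]
grip_width: 0.0106
```

```bash
python3 - <<'E'
from h import *
plan([.6098,.2470,.055],182.5,1)
snap('wrist','w3')
E
```

```text
now [0.6096 0.2471 0.0555] psi -177.39 t 7.2 f [0.37 1.1  0.1 ] w 0.0106 q [22.1 38.1 11.4 63.3  0.  19.4]
turn/row 0.11
[-0.2, -0.1, 0.5] 0.11
w3 {'K': array([[315.48989147,   0.        , 320.44419929],
       [  0.        , 315.48989147, 196.28281651],
       [  0.        ,   0.        ,   1.        ]]), 'position': array([0.53799903, 0.24273735, 0.19687604]), 'orientation': array([-0.09732741, -0.10283679,  0.71556576,  0.68404503])}
```

View pics/w3.png

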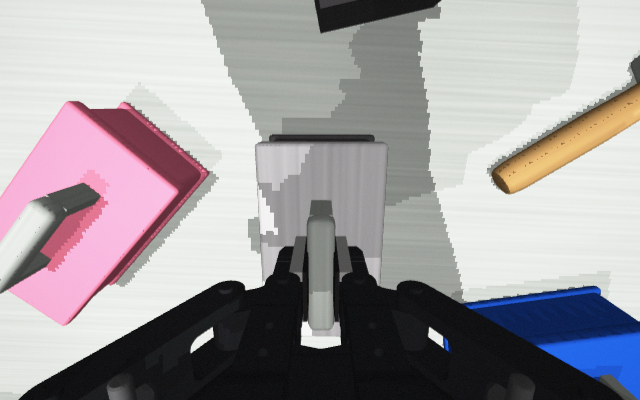

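Call:
servo_tool([
  [255,[0,0,-5],0],
  [255,[0,0,-5],0],
  [255,[0,0,-10],0],
  [255,[0,0,-15],0],
  [255,[0,0,-20],0],
  [255,[0,0,-20],0],
  [255,[0,0,-20],0],
  [255,[0,0,-15],0],
  [255,[0,0,0],0],
  [255,[0,0,0],0],
])

```text
clock: 8.25
eef_pos: [0.6096, 0.2467, 0.1656]
tool_rot: [-0.023, 1.0, 0.0, 0.0]
ft_force: [0.2, -0.1, -4.4]
grip_width: 0.0109
```

```bash
python3 - <<'E'
from h import *
s=S('w3'); print((s.onz(np.array([256,388,322.]),np.array([142,142,142.]),.048)*1000).round(1), (s.onz(np.array([320.]),np.array([215.]),.0775)*1000).round(1))
plan([.5932,-.0981,.165],193.04,12)
E
```

```text
[[556.3 213.6  48. ]
 [553.6 275.3  48. ]
 [554.9 244.4  48. ]] [[580.6 244.7  77.5]]
now [0.6096 0.2467 0.1656] psi -177.41 t 8.25 f [ 0.21 -0.11 -4.42] w 0.0109 q [22.  33.8 20.8 77.  -0.  19.4]
turn/row -0.87
[2.7, -28.6, 0.0] -0.87
[3.1, -28.6, 0.0] -0.87
[3.5, -28.5, 0.0] -0.87
[4.0, -28.5, 0.0] -0.87
[4.4, -28.4, 0.0] -0.87
[4.8, -28.4, 0.0] -0.87
[5.3, -28.3, 0.0] -0.87
[5.7, -28.2, 0.0] -0.87
[6.1, -28.1, 0.0] -0.87
[6.5, -28.0, 0.0] -0.87
[7.0, -27.9, 0.0] -0.87
[7.4, -27.8, 0.0] -0.87
```

Call:
servo_tool([
  [255,[2,-15,0],-1],
  [255,[3,-25,0],-1],
  [255,[3.5,-30,0],-1],
  [255,[4,-35,0],-1],
  [255,[4.5,-35,0],-1],
  [255,[5,-35,0],-1],
  [255,[5,-35,0],-1],
  [255,[6,-35,0],-1],
  [255,[6.5,-35,0],-1],
  [255,[6.5,-30,0],-1],
])

```text
clock: 9.25
eef_pos: [0.603, -0.0685, 0.1637]
tool_rot: [-0.11, 0.994, 0.0, -0.001]
ft_force: [0.6, -0.7, -3.5]
grip_width: 0.0104
```

```bash
python3 - <<'E'
from h import *
plan([.5932,-.0981,.165],193.04,4)
E
```

```text
now [ 0.603  -0.0685  0.1637] psi -167.41 t 9.25 f [ 0.59 -0.67 -3.46] w 0.0104 q [ -6.5  28.   10.9  73.   -0.  -19.1]
turn/row -0.11
[4.0, -6.7, -0.3] -0.11
[4.0, -6.7, -0.3] -0.11
[4.0, -6.7, -0.3] -0.11
[4.0, -6.7, -0.3] -0.11
```

Call:
servo_tool([
  [255,[5,-10,0],0],
  [255,[5,-6,0],0],
  [255,[2,-3,0],0],
  [255,[0,0,0],0],
  [255,[0,0,0],0],
  [255,[0,0,0],0],
  [255,[0,0,0],0],
  [255,[0,0,0],0],
  [255,[0,0,0],0],
  [255,[0,0,0],0],
])

```text
clock: 10.25
eef_pos: [0.5967, -0.0877, 0.1653]
tool_rot: [-0.11, 0.994, -0.0, 0.0]
ft_force: [-0.1, 0.3, -3.6]
grip_width: 0.011
```

```bash
python3 - <<'E'
from h import *
plan([.5932,-.0981,.095],193.04,5)
snap('wrist','w4')
E
```

```text
now [ 0.5967 -0.0877  0.1653] psi -167.4 t 10.25 f [-0.05  0.34 -3.62] w 0.011 q [ -8.4  27.4  10.1  72.7  -0.  -21. ]
turn/row -0.09
[1.1, -1.9, 14.1] -0.09
[1.1, -1.9, 14.1] -0.09
[1.1, -1.9, 14.1] -0.09
[1.1, -1.9, 14.1] -0.09
[1.1, -1.9, 14.1] -0.09
w4 {'K': array([[315.48989147,   0.        , 320.44419929],
       [  0.        , 315.48989147, 196.28281651],
       [  0.        ,   0.        ,   1.        ]]), 'position': array([ 0.52676845, -0.10429886,  0.30669566]), 'orientation': array([-0.08814728, -0.110664  ,  0.77247009,  0.61909087])}
```

View pics/w4.png

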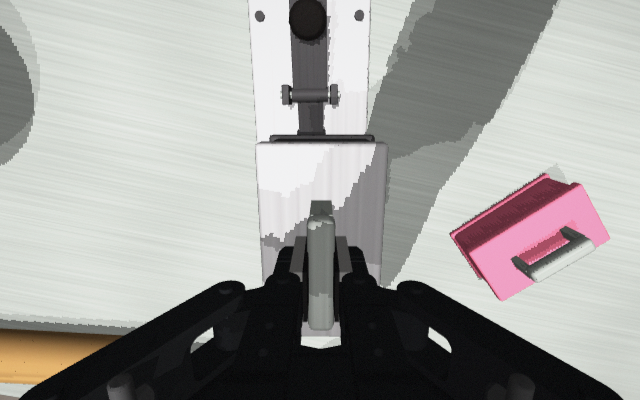

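```bash
python3 - <<'E'
from h import *
crop('w4',240,0,380,150,'w4a',5)
s=S('w4')
p=np.array([619.5,-92.0]);a=np.radians(13.04);c,sn=np.cos(a),np.sin(a)
def loc(u,v,z):
    d=s.onz(np.array(u-.0),np.array(v-.0),z)[:2]*1000-p; return np.round([c*d[0]+sn*d[1],-sn*d[0]+c*d[1]],1)
print(loc(260,16,.007),loc(359,16,.007),'pad',loc(308,18,.055),loc(253,130,.007),loc(308,95,.028))
E
```

```text
[-165.3  -41.5] [-164.7   42.5] pad [-152.2    0.7] [-70.5 -53.9] [-100.6   -1.2]
```

View pics/w4a.png

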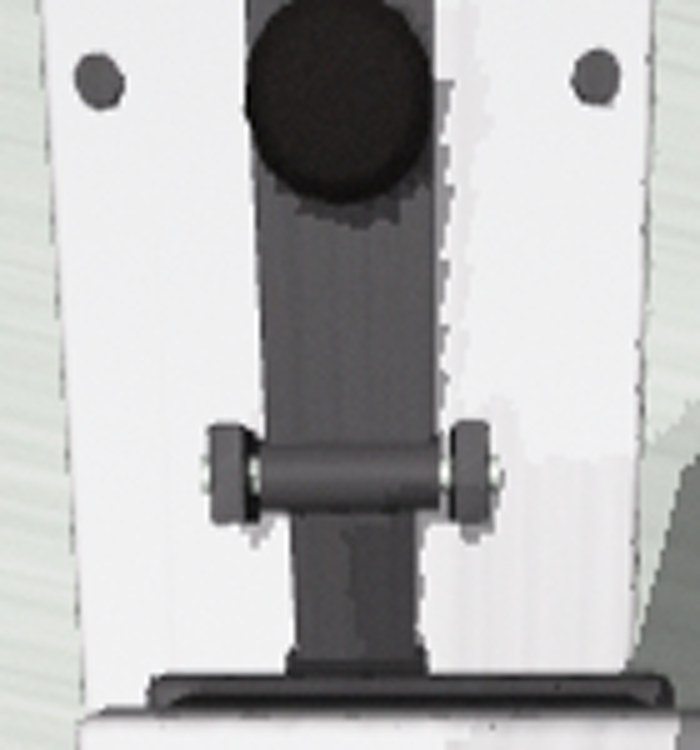

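Call:
servo_tool([
  [255,[2,-4,0],-0.5],
  [255,[2,-4,5],0],
  [255,[1.5,-2,10],0],
  [255,[0,0,15],0],
  [255,[0,0,10],0],
  [255,[0,0,5],0],
  [255,[0,0,0],0],
  [255,[0,0,0],0],
  [255,[0,0,0],0],
  [255,[0,0,0],0],
])

```text
clock: 11.3
eef_pos: [0.5941, -0.0988, 0.121]
tool_rot: [-0.114, 0.993, -0.0, 0.001]
ft_force: [-0.7, 0.7, -2.6]
grip_width: 0.0109
```

```bash
python3 - <<'E'
from h import *
plan([.5932,-.0981,.0865],193.04,3)
E
```

```text
now [ 0.5941 -0.0988  0.121 ] psi -166.9 t 11.3 f [-0.71  0.7  -2.57] w 0.0109 q [ -9.4  28.9   5.8  66.8  -0.  -22.5]
turn/row 0.02
[0.2, 0.3, 11.5] 0.02
[0.2, 0.3, 11.5] 0.02
[0.2, 0.3, 11.5] 0.02
```

Call:
servo_tool([
  [255,[0.8,0.8,5],0],
  [255,[0,0,5],0],
  [255,[0,0,5],0],
  [255,[0,0,5],0],
  [255,[0,0,4],0],
  [255,[0,0,3],0],
  [255,[0,0,3],0],
  [255,[0,0,2],0],
  [255,[0,0,0],0],
  [255,[0,0,0],0],
])

```text
clock: 12.3
eef_pos: [0.5926, -0.0982, 0.0884]
tool_rot: [-0.114, 0.993, -0.0, 0.0]
ft_force: [-0.1, -0.3, -4.4]
grip_width: 0.0105
```

```bash
python3 - <<'E'
from h import *
plan([.5932,-.0981,.0865],193.04,1)
E
```

```text
now [ 0.5926 -0.0982  0.0884] psi -166.91 t 12.3 f [-0.09 -0.29 -4.45] w 0.0105 q [ -9.4  30.4   3.   62.6   0.  -22.5]
turn/row 0.05
[-0.6, -0.0, 1.9] 0.05
```

Call:
servo_tool([
  [255,[0,0,0.5],0],
  [255,[0,0,0.5],0],
  [255,[0,0,0.3],0],
  [255,[0,0,0.3],0],
  [255,[0,0,0.3],0],
  [255,[0,0,0.3],0],
  [255,[0,0,0.2],0],
  [255,[0,0,0],0],
  [255,[0,0,0],0],
  [255,[0,0,0],0],
])

```text
clock: 13.3
eef_pos: [0.5926, -0.0982, 0.0859]
tool_rot: [-0.114, 0.993, -0.0, 0.0]
ft_force: [-0.6, -0.1, -3.6]
grip_width: 0.0106
```

```bash
python3 - <<'E'
from h import *
plan([.5932,-.0981,.0855],193.04,1); print(status.get_obs()['ft_torque'])
E
```

```text
now [ 0.5926 -0.0982  0.0859] psi -166.91 t 13.3 f [-0.56 -0.07 -3.56] w 0.0106 q [ -9.4  30.5   2.8  62.3  -0.  -22.5]
turn/row 0.05
[-0.6, -0.1, 0.4] 0.05
[-0.05296299 -0.01364059 -0.00320942]
```

Call:
servo_tool([
  [255,[0,0,0.2],0],
  [255,[0,0,0.2],0],
  [255,[0,0,0.2],0],
  [255,[0,0,0.2],0],
  [255,[0,0,0],0],
  [255,[0,0,0],0],
  [255,[0,0,0],0],
  [255,[0,0,0],0],
  [255,[0,0,0],0],
  [255,[0,0,0],0],
])

```text
clock: 14.3
eef_pos: [0.5926, -0.0981, 0.0855]
tool_rot: [-0.114, 0.993, 0.0, 0.0]
ft_force: [-2.8, 0.8, 3.2]
grip_width: 0.0106
```

```bash
python3 - <<'E'
from h import *
plan([.5932,-.0981,.0855],193.04,1); print(status.get_obs()['ft_torque'])
snap('side','s1'); crop('s1',260,120,440,240,'s1a',4)
E
```

```text
now [ 0.5926 -0.0981  0.0855] psi -166.9 t 14.3 f [-2.75  0.8   3.16] w 0.0106 q [ -9.4  30.5   2.7  62.2   0.  -22.5]
turn/row 0.06
[-0.6, -0.2, -0.0] 0.06
[0.22575209 0.5784513  0.02116393]
s1 {'K': array([[497.24947363,   0.        , 325.14014973],
       [  0.        , 497.24947363, 201.17931328],
       [  0.        ,   0.        ,   1.        ]]), 'position': array([0.27092391, 0.88903148, 0.56744453]), 'orientation': array([-0.09099562,  0.49406344,  0.85404554, -0.13500865])}
```

View pics/s1a.png

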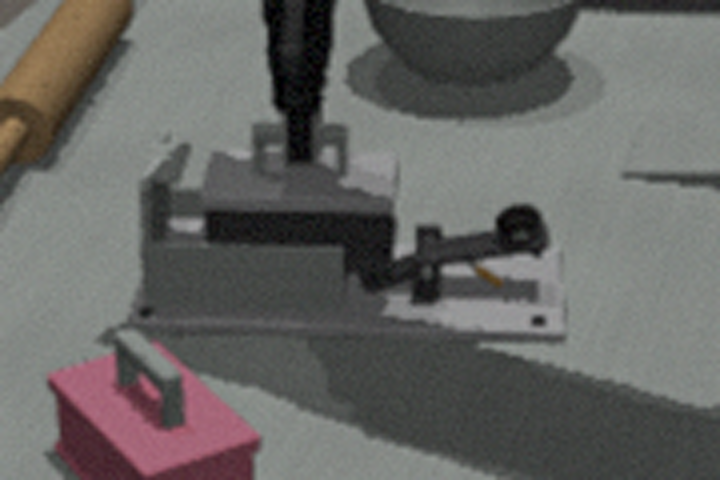

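Call:
servo_tool([
  [255,[0,0,-0.2],0],
  [255,[-2,0,0],0],
  [255,[-3,0,0],0],
  [255,[-3,0,0],0],
  [255,[-3,0,0],0],
  [255,[-3,0,0],0],
  [255,[-3,0,0],0],
  [255,[-2,0,0],0],
  [255,[0,0,0],0],
  [255,[0,0,0],0],
])

```text
clock: 15.35
eef_pos: [0.6117, -0.0938, 0.0853]
tool_rot: [-0.114, 0.993, -0.0, 0.001]
ft_force: [-1.8, -0.3, 1.9]
grip_width: 0.0107
```

```bash
cat >> h.py <<'E'
def loc(o=None):
    o=o or status.get_obs(); p=o['eef_pos']*1000-[619.5,-92.0,0]; a=np.radians(13.04);c,s=np.cos(a),np.sin(a)
    f=o['ft_force']
    print('t',o['clock'],'loc',np.round([c*p[0]+s*p[1],-s*p[0]+c*p[1],p[2]],2),'F loc',np.round([c*f[0]+s*f[1],-s*f[0]+c*f[1],f[2]],2),'T',o['ft_torque'].round(2),'w',round(o['grip_width'],4))
E
python3 -c "
from h import *
loc()"
```

```text
t 15.35 loc [-8.000e+00 -2.000e-02  8.527e+01] F loc [-1.87  0.09  1.86] T [-0.26  0.24 -0.06] w 0.0107
```

Call:
servo_tool([
  [255,[-1,0,0],0],
  [255,[-1,0,0],0],
  [255,[-1,0,0],0],
  [255,[-1,0,0],0],
  [255,[-1,0,0],0],
  [255,[-0.5,0,0],0],
  [255,[-0.5,0,0],0],
  [255,[0,0,0],0],
  [255,[0,0,0],0],
  [255,[0,0,0],0],
])

```text
clock: 16.35
eef_pos: [0.617, -0.0924, 0.0853]
tool_rot: [-0.114, 0.993, 0.0, 0.0]
ft_force: [-3.7, -0.1, 2.6]
grip_width: 0.011
```

```bash
python3 -c "
from h import *
loc()"
```

```text
t 16.35 loc [-2.55  0.13 85.32] F loc [-3.61  0.72  2.6 ] T [-0.21  0.63 -0.01] w 0.011
```

Call:
servo_tool([
  [255,[-0.3,0,0],0],
  [255,[-0.3,0,0],0],
  [255,[-0.3,0,0],0],
  [255,[0,0,0],0],
  [255,[0,0,0],0],
  [255,[0,0,0],0],
  [255,[0,0,0],0],
  [255,[0,0,0],0],
  [255,[0,0,0],0],
  [255,[0,0,0],0],
])

```text
clock: 17.35
eef_pos: [0.6179, -0.0923, 0.0853]
tool_rot: [-0.114, 0.993, -0.0, 0.0]
ft_force: [-4.2, -1.0, 2.8]
grip_width: 0.011
```

```bash
python3 -c "
from h import *
loc()"
```

```text
t 17.35 loc [-1.66  0.09 85.32] F loc [-4.34 -0.04  2.78] T [-0.18  0.7  -0.09] w 0.011
```

Call:
servo_tool([
  [255,[-0.3,0,0],0],
  [255,[-0.3,0,0],0],
  [255,[-0.3,0,0],0],
  [255,[0,0,0],0],
  [255,[0,0,0],0],
  [255,[0,0,0],0],
  [255,[0,0,0],0],
  [255,[0,0,0],0],
  [255,[0,0,0],0],
  [255,[0,0,0],0],
])

```text
clock: 18.35
eef_pos: [0.6186, -0.0922, 0.0853]
tool_rot: [-0.114, 0.993, -0.0, -0.0]
ft_force: [-3.8, -1.4, 3.9]
grip_width: 0.0106
```

```bash
python3 -c "
from h import *
loc()"
```

```text
t 18.35 loc [-9.100e-01  4.000e-02  8.533e+01] F loc [-4.01 -0.49  3.94] T [-0.28  0.84 -0.08] w 0.0106
```

Call:
servo_tool([
  [255,[-0.3,0,0],0],
  [255,[-0.3,0,0],0],
  [255,[-0.3,0,0],0],
  [255,[0,0,0],0],
  [255,[0,0,0],0],
  [255,[0,0,0],0],
  [255,[0,0,0],0],
  [255,[0,0,0],0],
  [255,[0,0,0],0],
  [255,[0,0,0],0],
])

```text
clock: 19.35
eef_pos: [0.6186, -0.0922, 0.0853]
tool_rot: [-0.114, 0.993, -0.0, -0.001]
ft_force: [-6.9, -1.9, 5.4]
grip_width: 0.0103
```

```bash
python3 -c "
from h import *
loc()"
```

```text
t 19.35 loc [-8.800e-01  3.000e-02  8.534e+01] F loc [-7.14 -0.26  5.39] T [-0.41  1.26 -0.03] w 0.0103
```

Call:
servo_tool([
  [255,[-0.3,0,0],0],
  [255,[-0.3,0,0],0],
  [255,[0,0,0],0],
  [255,[0,0,0],0],
  [255,[0,0,0],0],
  [0,[0,0,0],0],
  [0,[0,0,0],0],
  [0,[0,0,0],0],
  [0,[0,0,0],0],
  [0,[0,0,0],0],
])

```text
clock: 20.35
eef_pos: [0.6204, -0.0916, 0.0852]
tool_rot: [-0.114, 0.993, 0.0, 0.0]
ft_force: [0.3, -0.5, -0.1]
grip_width: 0.0818
```

```bash
python3 -c "
from h import *
loc()
snap('wrist','w5')"
```

```text
t 20.35 loc [ 1.    0.17 85.17] F loc [ 0.18 -0.53 -0.12] T [ 0.02 -0.07  0.01] w 0.0818
w5 {'K': array([[315.48989147,   0.        , 320.44419929],
       [  0.        , 315.48989147, 196.28281651],
       [  0.        ,   0.        ,   1.        ]]), 'position': array([ 0.55060756, -0.10883148,  0.22654681]), 'orientation': array([-0.08775492, -0.11123254,  0.7751706 ,  0.61565976])}
```

View pics/w5.png

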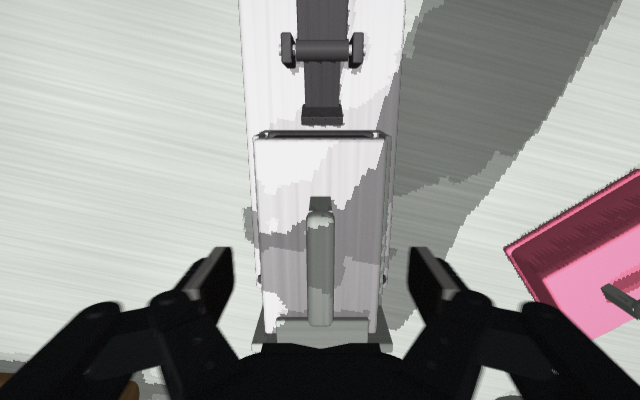

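```bash
python3 - <<'E'
from h import *
crop('w5',235,100,410,350,'w5a',3)
s=S('w5')
a=np.radians(13.04);c,sn=np.cos(a),np.sin(a)
def L(u,v,z):
    d=s.onz(np.array(float(u)),np.array(float(v)),z)[:2]*1000-[619.5,-92.0]; return np.round([c*d[0]+sn*d[1],-sn*d[0]+c*d[1]],1)
print('lid back',L(254,138,.078),L(386,138,.078),'bar',L(320,211,.108),L(320,326,.108),'pivot',L(323,50,.034),'lipedge',L(322,318,.084),L(322,326,.084))
E
```

```text
lid back [-55.7 -31.6] [-55.8  29.8] bar [-30.2  -0.9] [23.9 -0.9] pivot [-100.     0.7] lipedge [38.   0.2] [43.   0.2]
```

View pics/w5a.png

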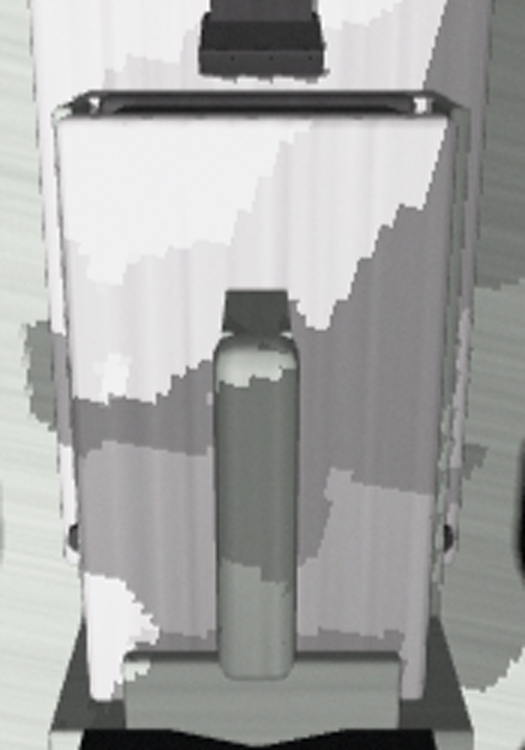

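The fingers are open, and the lid's back edge at (254–386,138) puts the tin's x at about -0.7 mm. The lip overlaps the lid at (322,326). Contact came abruptly at TCP -0.9 mm, so it is home. Next I retreat and move over the pad with shut fingers.

Call:
servo_tool([
  [0,[0,0,-3],0],
  [0,[0,0,-10],0],
  [0,[0,0,-15],0],
  [0,[0,0,-20],0],
  [0,[0,0,-20],0],
  [60,[5,0,-10],0],
  [200,[20,0,0],0],
  [255,[25,0,0],0],
  [255,[25,0,0],0],
  [255,[25,0,0],0],
])

```text
clock: 21.4
eef_pos: [0.5214, -0.1146, 0.1635]
tool_rot: [-0.114, 0.993, -0.0, 0.0]
ft_force: [0.1, -0.1, 0.0]
grip_width: 0.0122
```

Call:
servo_tool([
  [255,[25,0,0],0],
  [255,[18,0,5],0],
  [255,[11,0,10],0],
  [255,[0,0,15],0],
  [255,[0,0,15],0],
  [255,[0,0,10],0],
  [255,[0,0,0],0],
  [255,[0,0,0],0],
  [255,[0,0,0],0],
  [255,[0,0,0],0],
])

```text
clock: 22.4
eef_pos: [0.4708, -0.1268, 0.109]
tool_rot: [-0.114, 0.993, -0.0, 0.001]
ft_force: [-0.4, -0.1, 0.1]
grip_width: 0.0001
```

```bash
python3 -c "
from h import *
loc()
snap('wrist','w6');snap('side','s2'); crop('s2',250,110,450,230,'s2a',4)"
```

```text
t 22.4 loc [-152.75   -0.34  109.02] F loc [-0.38 -0.05  0.14] T [-0.01  0.    0.08] w 0.0001
w6 {'K': array([[315.48989147,   0.        , 320.44419929],
       [  0.        , 315.48989147, 196.28281651],
       [  0.        ,   0.        ,   1.        ]]), 'position': array([ 0.40077773, -0.14391822,  0.25031107]), 'orientation': array([-0.0883179 , -0.11132069,  0.77511489,  0.61563346])}
s2 {'K': array([[497.24947363,   0.        , 325.14014973],
       [  0.        , 497.24947363, 201.17931328],
       [  0.        ,   0.        ,   1.        ]]), 'position': array([0.27092391, 0.88903148, 0.56744453]), 'orientation': array([-0.09099562,  0.49406344,  0.85404554, -0.13500865])}
```

View pics/w6.png

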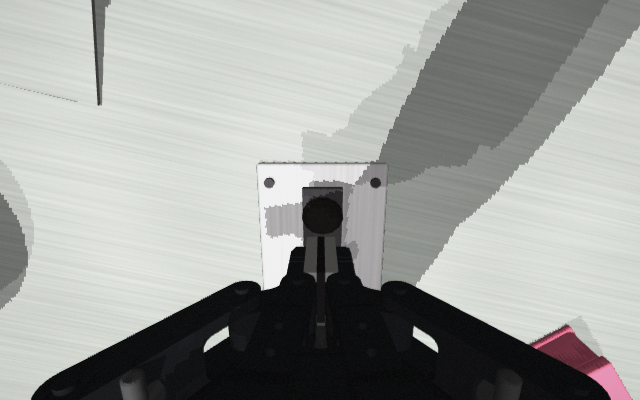

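View pics/s2a.png

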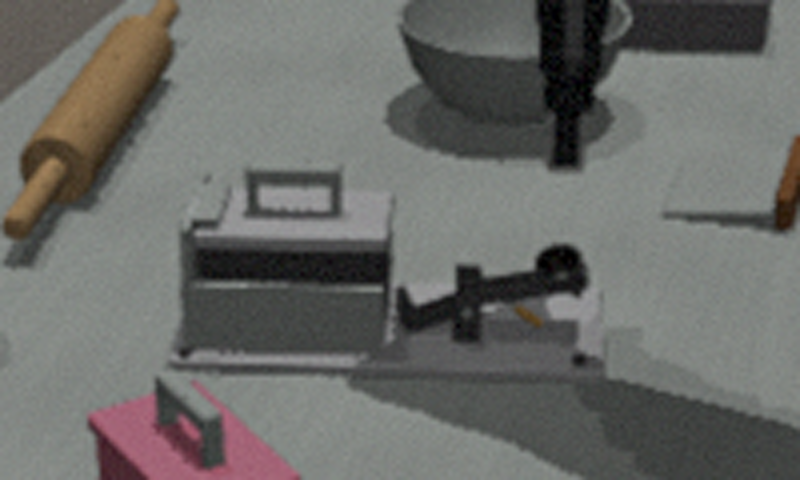

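The side crop shows the tin level under the lip, its front at the stop (195,255), with the catch open. In the wrist view the pad is at (322,216), centred below the shut fingertips.

```bash
python3 - <<'E'
from h import *
s=S('w6')
a=np.radians(13.04);c,sn=np.cos(a),np.sin(a)
def L(P): d=np.asarray(P)[:2]*1000-[619.5,-92.0]; return np.round([c*d[0]+sn*d[1],-sn*d[0]+c*d[1]],1)
for v in range(192,240,3): print(v,L(s.W[v,322]),(s.W[v,322,2]*1000).round(1))
print(L(s.onz(np.array(322.),np.array(216.),.057)),[L(s.onz(np.array(u*1.),np.array(216.),.053)) for u in (302,343)])
E
```

```text
192 [-1.673e+02 -1.000e-01] 43.7
195 [-1.649e+02 -1.000e-01] 42.9
198 [-1.655e+02 -1.000e-01] 52.2
201 [-1.644e+02 -1.000e-01] 55.0
204 [-1.626e+02 -1.000e-01] 55.9
207 [-1.61e+02 -1.00e-01] 57.1
210 [-1.592e+02 -1.000e-01] 58.0
213 [-1.567e+02 -1.000e-01] 56.6
216 [-1.551e+02 -1.000e-01] 57.8
219 [-1.526e+02 -1.000e-01] 56.7
222 [-1.501e+02 -1.000e-01] 55.6
225 [-1.482e+02 -1.000e-01] 56.2
228 [-1.46e+02 -1.00e-01] 56.0
231 [-1.43e+02 -1.00e-01] 53.9
234 [-1.391e+02 -1.000e-01] 50.0
237 [-164.1   -0.4] 112.0
[-1.548e+02 -1.000e-01] [array([-153.3,  -13.4]), array([-153.3,   13.8])]
```

Call:
servo_tool([
  [255,[0,0,10],0],
  [255,[0,0,15],0],
  [255,[0,0,12],0],
  [255,[0,0,6],0],
  [255,[0,0,2],0],
  [255,[0,0,1],0],
  [255,[0,0,1],0],
  [255,[0,0,0.5],0],
  [255,[0,0,0],0],
  [255,[0,0,0],0],
])

```text
clock: 23.5
eef_pos: [0.4703, -0.1267, 0.0611]
tool_rot: [-0.114, 0.993, -0.0, 0.0]
ft_force: [0.4, 0.1, -0.5]
grip_width: 0.0001
```

```bash
python3 -c "
from h import *
loc()"
```

```text
t 23.5 loc [-153.15   -0.16   61.06] F loc [ 0.44  0.01 -0.54] T [-0.04  0.01 -0.04] w 0.0001
```

Call:
servo_tool([
  [255,[0,0,0.5],0],
  [255,[0,0,0.5],0],
  [255,[0,0,0.5],0],
  [255,[0,0,0.5],0],
  [255,[0,0,0.3],0],
  [255,[0,0,0.3],0],
  [255,[0,0,0.2],0],
  [255,[0,0,0],0],
  [255,[0,0,0],0],
  [255,[0,0,0],0],
])

```text
clock: 24.5
eef_pos: [0.4702, -0.1267, 0.0585]
tool_rot: [-0.114, 0.993, -0.0, 0.0]
ft_force: [-1.8, 1.2, 4.7]
grip_width: 0.0
```

```bash
python3 -c "
from h import *
loc()"
```

```text
t 24.5 loc [-1.533e+02 -1.000e-01  5.851e+01] F loc [-1.52  1.57  4.74] T [0.1  0.4  0.01] w 0.0
```

Touched at z ≈ 58.6 mm with 4.7 N. Pressing on slowly and following the drift to -x.

Call:
servo_tool([
  [255,[0.1,0,0.3],0],
  [255,[0.1,0,0.4],0],
  [255,[0.1,0,0.4],0],
  [255,[0.2,0,0.5],0],
  [255,[0.2,0,0.5],0],
  [255,[0.2,0,0.5],0],
  [255,[0.2,0,0.5],0],
  [255,[0.2,0,0.5],0],
  [255,[0.2,0,0.5],0],
  [255,[0,0,0],0],
])

```text
clock: 25.5
eef_pos: [0.4681, -0.1271, 0.0541]
tool_rot: [-0.114, 0.993, -0.0, -0.0]
ft_force: [-3.1, -0.9, 5.1]
grip_width: 0.0002
```

```bash
python3 -c "
from h import *
loc()"
```

```text
t 25.5 loc [-1.5545e+02 -7.0000e-02  5.4100e+01] F loc [-3.21 -0.17  5.12] T [-0.11  0.64  0.02] w 0.0002
```

Call:
servo_tool([
  [255,[0.3,0,0.6],0],
  [255,[0.3,0,0.6],0],
  [255,[0.3,0,0.6],0],
  [255,[0.3,0,0.6],0],
  [255,[0.3,0,0.6],0],
  [255,[0.3,0,0.6],0],
  [255,[0.3,0,0.6],0],
  [255,[0.3,0,0.6],0],
  [255,[0.2,0,0.6],0],
  [255,[0,0,0],0],
])

```text
clock: 26.5
eef_pos: [0.4662, -0.1276, 0.0484]
tool_rot: [-0.114, 0.993, 0.0, 0.0]
ft_force: [-2.3, -0.8, 2.7]
grip_width: -0.0004
```

```bash
python3 -c "
from h import *
loc()"
```

```text
t 26.5 loc [-1.5732e+02 -6.0000e-02  4.8370e+01] F loc [-2.38 -0.26  2.7 ] T [-0.13  0.53 -0.1 ] w -0.0004
```

Call:
servo_tool([
  [255,[0.3,0,0.7],0],
  [255,[0.3,0,0.7],0],
  [255,[0.3,0,0.7],0],
  [255,[0.3,0,0.7],0],
  [255,[0.3,0,0.7],0],
  [255,[0.3,0,0.7],0],
  [255,[0.2,0,0.7],0],
  [255,[0.2,0,0.6],0],
  [255,[0,0,0],0],
  [255,[0,0,0],0],
])

```text
clock: 27.5
eef_pos: [0.4642, -0.1281, 0.043]
tool_rot: [-0.114, 0.993, -0.0, 0.0]
ft_force: [-0.4, -0.3, 0.9]
grip_width: -0.0001
```

```bash
python3 -c "
from h import *
loc()"
```

```text
t 27.5 loc [-1.5949e+02 -1.2000e-01  4.2990e+01] F loc [-0.44 -0.2   0.92] T [ 0.02 -0.09  0.01] w -0.0001
```

Call:
servo_tool([
  [255,[0.1,0,0.4],0],
  [255,[0.1,0,0.4],0],
  [255,[0.1,0,0.4],0],
  [255,[0.1,0,0.4],0],
  [255,[0.1,0,0.4],0],
  [255,[0,0,0.3],0],
  [255,[0,0,0],0],
  [255,[0,0,0],0],
  [255,[0,0,0],0],
  [255,[0,0,0],0],
])

```text
clock: 28.5
eef_pos: [0.4635, -0.1282, 0.0407]
tool_rot: [-0.114, 0.993, 0.0, -0.0]
ft_force: [1.0, 0.9, 0.4]
grip_width: 0.0003
```

```bash
python3 -c "
from h import *
loc()
snap('side','s3'); crop('s3',250,110,450,230,'s3a',4)"
```

```text
t 28.5 loc [-1.6015e+02 -8.0000e-02  4.0720e+01] F loc [1.18 0.64 0.44] T [-0.02  0.03 -0.03] w 0.0003
s3 {'K': array([[497.24947363,   0.        , 325.14014973],
       [  0.        , 497.24947363, 201.17931328],
       [  0.        ,   0.        ,   1.        ]]), 'position': array([0.27092391, 0.88903148, 0.56744453]), 'orientation': array([-0.09099562,  0.49406344,  0.85404554, -0.13500865])}
```

View pics/s3a.png

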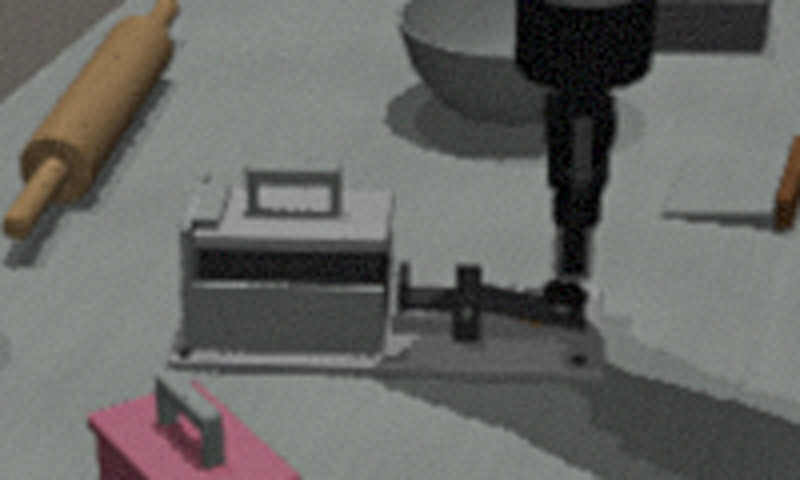

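The dog stands up behind the tin at (405,280) and the force is about 0. I press a further 1.5 mm for certainty, still above the end stop, then retreat.

Call:
servo_tool([
  [255,[0,0,0.3],0],
  [255,[0,0,0.3],0],
  [255,[0,0,0.3],0],
  [255,[0,0,0.3],0],
  [255,[0,0,0.3],0],
  [255,[0,0,0],0],
  [255,[0,0,0],0],
  [255,[0,0,0],0],
  [255,[0,0,0],0],
  [255,[0,0,0],0],
])

```text
clock: 29.55
eef_pos: [0.4635, -0.1282, 0.0392]
tool_rot: [-0.114, 0.993, -0.0, -0.0]
ft_force: [0.5, -1.4, -0.5]
grip_width: 0.0002
```

```bash
python3 -c "
from h import *
loc()"
```

```text
t 29.55 loc [-1.6016e+02 -8.0000e-02  3.9200e+01] F loc [ 0.12 -1.5  -0.54] T [ 0.03  0.03 -0.02] w 0.0002
```

Call:
servo_tool([
  [255,[0,0,-3],0],
  [255,[0,0,-10],0],
  [255,[0,0,-20],0],
  [255,[0,0,-25],0],
  [255,[0,0,-25],0],
  [255,[0,0,-25],0],
  [255,[0,0,-20],0],
  [255,[0,0,-10],0],
  [255,[0,0,0],0],
  [255,[0,0,0],0],
])

```text
clock: 30.55
eef_pos: [0.4631, -0.1281, 0.1767]
tool_rot: [-0.114, 0.993, 0.0, -0.0]
ft_force: [-1.5, 0.1, -1.0]
grip_width: -0.0007
```

```bash
python3 - <<'E'
from h import *
loc()
snap('side','s4'); crop('s4',250,110,450,230,'s4a',4)
snap('wrist','w7')
s=S('w7')
v,u=np.mgrid[0:400,0:640]
a=np.radians(13.04);c,sn=np.cos(a),np.sin(a)
d=s.W*1000-[619.5,-92.0,0]; X=c*d[...,0]+sn*d[...,1];Y=-sn*d[...,0]+c*d[...,1]
for x in range(-174,-100,6):
    m=(abs(X-x)<3)&(abs(Y)<3)&(d[...,2]<80); print(x,m.sum(),np.median(d[...,2][m]).round(1) if m.any() else '')
E
```

```text
t 30.55 loc [-1.6048e+02  1.2000e-01  1.7674e+02] F loc [-1.49  0.4  -0.96] T [ 0.05  0.06 -0.02] w -0.0007
s4 {'K': array([[497.24947363,   0.        , 325.14014973],
       [  0.        , 497.24947363, 201.17931328],
       [  0.        ,   0.        ,   1.        ]]), 'position': array([0.27092391, 0.88903148, 0.56744453]), 'orientation': array([-0.09099562,  0.49406344,  0.85404554, -0.13500865])}
w7 {'K': array([[315.48989147,   0.        , 320.44419929],
       [  0.        , 315.48989147, 196.28281651],
       [  0.        ,   0.        ,   1.        ]]), 'position': array([ 0.39324718, -0.14525167,  0.31773209]), 'orientation': array([-0.08680633, -0.1106698 ,  0.77517407,  0.61589123])}
-174 36 6.8
-168 73 29.3
-162 44 34.2
-156 37 35.6
-150 35 35.1
-144 13 33.8
-138 37 21.9
-132 36 22.9
-126 39 24.5
-120 33 25.3
-114 39 26.8
-108 24 28.0
-102 0
```

View pics/s4a.png

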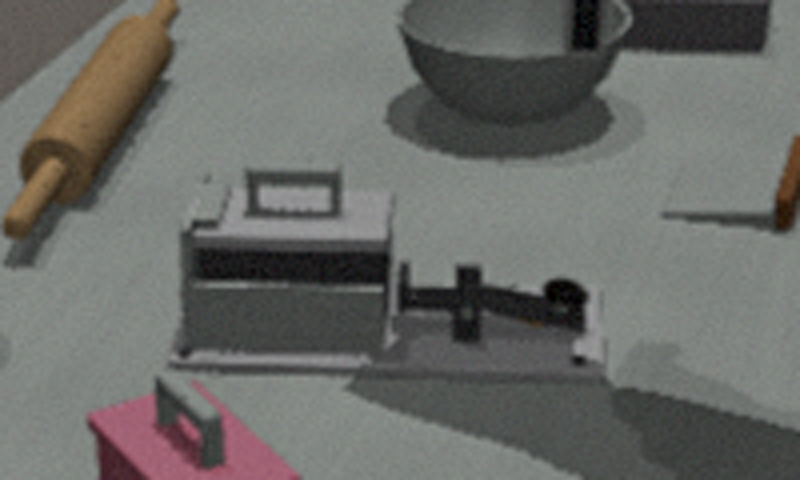

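View pics/w7.png

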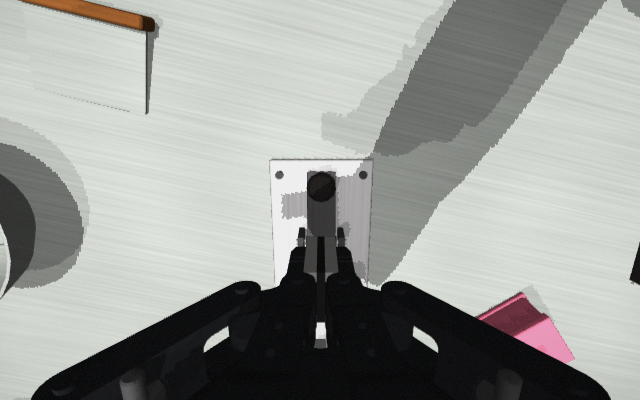

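The catch stayed down after release: the arm slopes down about 0.20 rad toward the pad, whose top is now at z ≈ 36 mm. The dog stands behind the tin, and the tin is level under the lip. Handing in.

```bash
python3 -c "
from h import *
print(order.job_done()); print(status.get_obs()['clock'])"
```

```text
the job is handed in; nothing more can be done
None
the job is handed in; nothing more can be done
```

The job is handed in at about 31 s of the 70 s allowed; no verdict is reported. I gripped the pale-lidded tin by its bar, set it in the cradle 27 mm short of home, and slid it under the lip to the stop. I then let go and pressed the pad with shut fingers until the catch snapped over.

What the last checks showed:
- **Tin:** it hit the stop abruptly at TCP x ≈ -0.9 mm in the cradle frame, with about 7 N at the last reading before a final 0.6 mm push. After I let go, the lid's back edge put the tin at about -0.7 mm. The side picture taken after the catch snapped shows it level under the lip.
- **Catch:** the pad was touched at z ≈ 58.6 mm. The highest force read while pressing was about 6 N, and it fell to 0 at the centre. After I let go, the arm slopes down 0.20 rad, which is locked, and the dog stands behind the tin.
- **Robot:** it is well clear, and I saw no other object on the bench disturbed.

**Disagreement:** in that same close-up, taken with the fingers just opened, the bar gave a tin position of about -3 mm. The lip edge also read about 2 mm off there, so I put it down to camera calibration. The stop contact, the lid edge and the locked dog all agree that the tin is home.

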